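# Pin the swing arms of the towel stand

## Robot

A 7-joint arm with a two-finger parallel gripper is mounted at the origin on a cart in front of the work surface, level with it; the furniture and walls round the work are solid. World frame = base frame: x ahead of the robot, y to its left, z up, the work surface at z = 0. Lengths are in m, angles in rad, forces in N, time in s.
With the tool pointing down it reaches from about 0.4 to 0.85 m from the base axis. Payload 6.9 kg.
Tool frame: the origin (TCP) lies between the finger pads; the fingertips stand 17 mm ahead of it and the grasp point (between the pads) lies 2 mm behind it; z points along the fingers, y is the line along which they close (so a half turn about z gives the same grasp; the last joint's range is limited). The gripper opens to 85 mm and grips with 20 to 120 N. Pads are 22 mm wide; open, the fingers measure 114 mm over their backs; the gripper's body (76 mm by 85 mm) begins 54 mm behind the grasp point. The pads swing forward as they close: fully open they stand 13 mm farther back than shut.
Start: joints at [1.363, 0.507, -0.238, 1.5, 0.126, 1.149, -0.155], TCP at [0.192, -0.595, 0.248] pointing down, gripper open.
Joint ranges: [-3.08, 3.08], [-0.24, 2.05], [-1.43, 1.35], [0, 2.5], [-1.52, 4.66], [0.17, 1.96], [-2.89, 2.89]. Speed limits (rad/s): [2.39, 2.39, 3.14, 3.14, 3.14, 3.14, 3.14].

## Interface

Orientations are given as a unit quaternion [x, y, z, w].
In Python, from cell import bot gives the robot as it stands.
- The arm moves only by the shell command python3 shift.py [FORCE], which reads ROWS from standard input. ROWS is a JSON list of rows, 1 to 10 of them, each written [[dx, dy, dz], turn, opening]: dx, dy, dz in units of 100 mm, then a turn about the tool's z in units of 0.05 rad, then the finger opening in m; each row is the pose to reach, as a shift and turn from the pose commanded when the command began, along the tool's axes at that moment; what a row does not reach only later rows make up. A row lasts 1/8 s, in which the tool goes at most 0.0625 m and 0.188 rad, less where a joint would pass 70% of its speed; a pose out of reach is approached as far as the arm can. The fingers move at their own pace and stop on an object; FORCE is the grip in N (left out, the last holds). Time passes only in rows, so rows that do not move let the fingers close. It prints the time, the measured TCP pose, the force, the opening and the grip force at its end. Input that does not fit is refused with a message, and nothing moves.
- bot.sense(): the state, without advancing time (a new reading comes with each control period).
- bot.snapshot(name): name is "side" or "top" or "wrist"; returns a dict with "frame" (384x512x3 uint8, red, green, blue), "fx", "fy", "cx", "cy" (pixels), "view" (4x4, takes a point from world to camera coordinates). Camera axes: x right, y down, z forward; pixel columns grow to the right and rows downward; lengths in m; the calibration is good to about 2 mm. The wrist camera is an equidistant fisheye: a pixel r from the principal point sees the ray r / f radians off the axis. A picture is of the moment at which its call begins. There is no depth.
- bot.job_done(): hands the job in; it is judged then, once.
The state is a dict: "clock": time; "qpos": joint angles; "qd": joint speeds; "joint_torque": joint torques, N m; "eef_pos": TCP position; "tcp_rot": TCP orientation; "wrist_force": force on the tool from outside, world axes, zero at the start; "moment": the same for the moment, N m; "gripper_width": finger opening in m; "grasp_force": force on a finger pad.
Only numpy, scipy, OpenCV 4.12 (cv2) and the standard library are available. Lean on these libraries where they do the work, as an engineer would, in place of code of your own. Each camera call takes 0.05 s, during which the arm holds its last target. There are 200 camera calls.

## Task

Put the towel stand's hinge together: draw the steel pin out of its wooden block and thread it tip first down through the stand's four eyes (top lug, the two swing-arm eyes, bottom lug) until its collar rests fully home on the top lug. Feel your way gently, never pressing with more than about 15 N, and easing the pin sideways instead of forcing it when it catches. Keep hold of it until it is home, then let go, and leave the jars and the shaker where they stand.

Things in the scene. Friction and masses are not known exactly. Their poses are not given: they have to be found in the camera images.
- stand: Fixed tea-towel stand, level on the worktop. Origin: centre of the underside of its wooden base, z up; base 150 (x) x 170 (y) x 12 mm. A steel post 60 mm from the origin towards +x carries four flat level eyes one above another, each 36 x 36 x 12 mm with an upright 14 mm hole. Their undersides are 25 (bottom lug), 52 and 80 (swing arms) and 108 mm (top lug) above the origin.
- lugs (a point): Mark 120 mm straight above the stand's origin, level with the upper face of the top lug, the highest part. The hinge was clamped by hand: the upright axis common to both lugs' holes lies up to 8 mm off this mark along the stand's x and up to 8 mm along its y; no pose shows it, find the hole by feel or sight. A rubber sleeve lets the hinge sink 1 mm per 5 N pressed down; sideways it is rigid.
- arms (a point): Mark 72 mm straight above the stand's origin, between the two swing arms. Each arm's eye is loose: it sits up to 2.5 mm off the lugs' axis (upper along the stand's x, lower along its y) and gives way sideways to about 1.5 N. The arms are 10 mm bars that reach 110 mm out from their eyes, 115 degrees either side of the stand's +x.
- pin: Loose 90 g steel pin, upright in its block. Origin at the tip (lowest point), z up the pin. Shaft 11 mm thick, 104 long, its lowest 6 mm tapering to a flat 7 mm tip; then a collar 24 mm across, 4 thick; then a square dark grip 16 x 16 mm, 46 tall (108 to 154 mm from the tip), flats along x and y. Collar home on the top lug: tip 16 mm above the stand's origin.
- pin_block: Fixed wooden block on the worktop, 64 x 64 x 112 mm, origin at the centre of its underside, with a vertical hole 13.5 mm wide and 108 mm deep in the middle of its top. The pin stands in it with its collar on the block's top.
- spice_a: Bystander: spice jar with yellow-brown lid, 45 mm wide, 100 mm tall, origin at its underside.
- spice_c: Bystander: spice jar with red lid, 45 mm wide, 108 mm tall, origin at its underside.
- honey_jar: Bystander: squat glass jar with yellow lid, 64 mm wide, 87 mm tall, origin at its underside.
- salt_shaker: Bystander: glass salt shaker with metal top, 44 mm wide, 90 mm tall, origin at its underside.

How it is judged:
On the way, in this order (a step that is already met when the one before it is completed fails the run):
1. the pin is lifted clear out of its block (height (world z) of pin above 0.118 m), for 0.1 s.
2. the pin's tip has passed through the top lug (z of pin in the frame of stand below 0.107 m and horizontal distance between pin and stand below 0.014 m and angle between pin's own z axis and vertical below 0.15 rad), for 0.1 s.
At the end, for the whole second after the job is handed in: The pin stands upright (within 0.08 rad) through all four eyes with its collar within 3 mm of the top lug: its tip 12 to 19 mm above the stand's origin and within 14 mm of it sideways; released and at rest (z of pin in the frame of stand between 0.012 and 0.019 m and horizontal distance between pin and stand below 0.014 m and angle between pin's own z axis and vertical below 0.08 rad and linear speed of pin below 0.02 m/s); the robot touches nothing.
It fails at once if the pin is pressed on the stand with more than 18 N (contact force between pin and stand above 18 N).
It fails at once if the pin is let go over or in the hinge more than 12 mm above its home (horizontal distance between pin and stand below 0.014 m and z of pin in the frame of stand above 0.028 m and contact force between the fingers and pin below 0.05 N).
It fails at once if a jar or the shaker is moved more than 30 mm (distance of any of spice_a, spice_c, honey_jar, salt_shaker from where it was at the start of the episode above 0.03 m).
It also fails if it takes over 72 s, if anything falls off the work surface, if the arm or the gripper's body presses on something with over 40 N, if the wrist force passes 120 N, or if a joint passes its speed limit or range.

## Working session

There is one attempt and no reset: what is moved stays moved. The work goes in short steps, Python scripts to look and compute and a shell command to move; the robot and the scene stay as the last step left them, time stands still between calls to the robot, and variables do not carry over. Pictures are saved under pics/ and viewed, at most 10 in all, crops included, and the job is handed in when it is done.

```bash
ls; mkdir -p pics
python3 - <<'E'
from cell import bot
import cv2,numpy as np
s=bot.sense(); print({k:np.round(v,3).tolist() for k,v in s.items()})
ims=[]
for n in ["side","top","wrist"]:
    d=bot.snapshot(n); cv2.imwrite(f"pics/{n}0.png",d["frame"][:,:,::-1]); print(n,d["fx"],d["fy"],d["cx"],d["cy"],np.round(d["view"],4).tolist())
    np.save(f"{n}0.npy",d,allow_pickle=True)
E
```

```text
cell.py
pics
shift.py
{'clock': 0.0, 'qpos': [1.363, 0.508, -0.238, 1.501, 0.126, 1.149, -0.155], 'qd': [-0.001, 0.001, 0.001, 0.002, -0.0, -0.0, -0.0], 'joint_torque': [-0.0, -62.06, -2.186, -24.966, 0.013, 0.012, -0.0], 'eef_pos': [0.192, -0.594, 0.247], 'tcp_rot': [0.988, 0.156, -0.0, -0.001], 'wrist_force': [-0.436, -0.483, 0.365], 'moment': [-0.01, -0.008, 0.016], 'grasp_force': 0.0, 'gripper_width': 0.085}
side 477.7067405515427 477.7067405515427 254.5679505264939 192.25660115974088 [[0.9821, -0.1869, 0.0242, -0.4972], [-0.0555, -0.4093, -0.9107, 0.137], [0.1801, 0.8931, -0.4123, 1.1725], [0.0, 0.0, 0.0, 1.0]]
top 372.3662627548174 372.3662627548174 255.05213647596787 190.785568803695 [[0.0093, -1.0, 0.0023, 0.0628], [-0.9907, -0.0095, -0.1357, 0.5468], [0.1357, -0.001, -0.9908, 1.0676], [0.0, 0.0, 0.0, 1.0]]
wrist 297.3186396354542 297.3186396354542 257.10670633958364 196.61954239811652 [[0.3081, -0.9514, -0.0012, -0.6236], [-0.9012, -0.2923, 0.32, -0.0421], [-0.3048, -0.0975, -0.9474, 0.3802], [0.0, 0.0, 0.0, 1.0]]
```

View pics/side0.png

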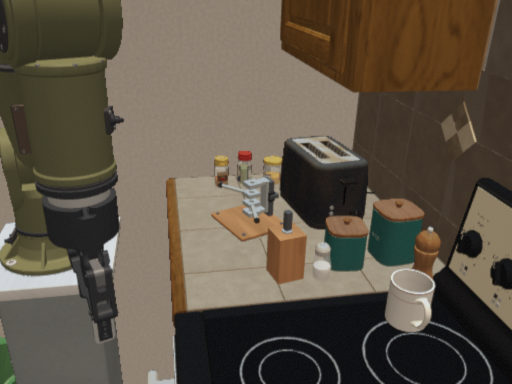

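View pics/top0.png

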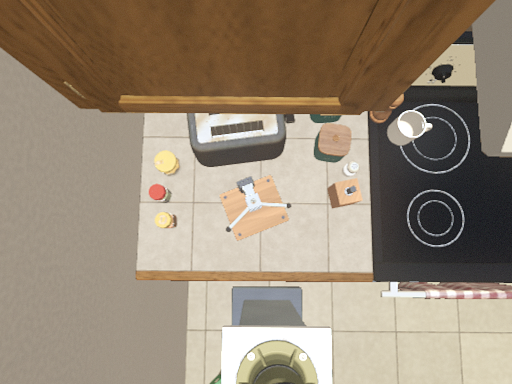

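The side view shows the stand at about (257,200), the block and pin at (287,240), and the shaker at (321,260). In the top view the stand is at about (254,205), the pin at (350,190), the shaker at (351,169) and the jars at x≈160. I'll enlarge both views.

Run:
```python
import cv2,numpy as np
t=cv2.imread("pics/top0.png")[160:250,210:370]; s=cv2.imread("pics/side0.png")[165:285,205:335]
a=cv2.resize(t,None,fx=5,fy=5,interpolation=cv2.INTER_CUBIC)
cv2.imwrite("pics/tc.png",a)
cv2.imwrite("pics/sc.png",cv2.resize(s,None,fx=5,fy=5,interpolation=cv2.INTER_CUBIC))
```

```text
(no output)
```

View pics/tc.png

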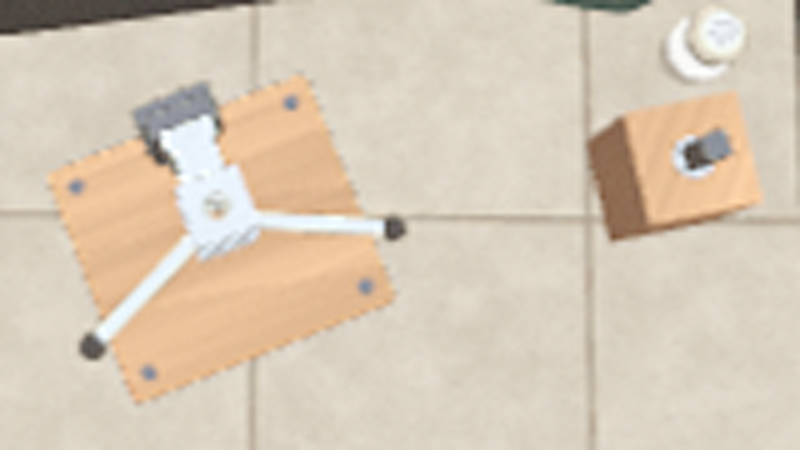

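View pics/sc.png

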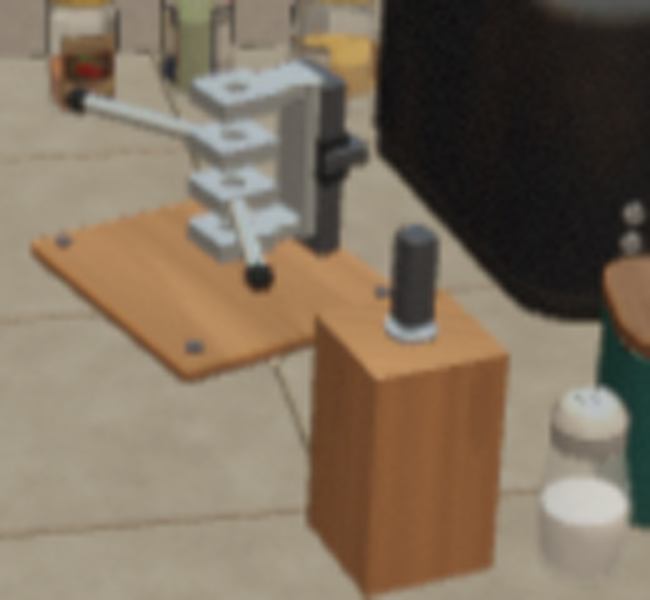

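The top crop shows the hole at about (217,206), which is full-image (253,201). The grip top is at (716,145) and the collar at (693,157). The side crop shows the top lug hole at (237,88), the grip top at (415,232) and the collar at (411,326). Next I triangulate.

```bash
cat > h.py <<'E'
import numpy as np,cv2
def ray(d,p):
    V=np.array(d["view"]); x=(p[0]-d["cx"])/d["fx"]; y=(p[1]-d["cy"])/d["fy"]
    R=V[:3,:3]; return -R.T@V[:3,3], R.T@np.array([x,y,1.])
def fray(d,p):
    V=np.array(d["view"]);R=V[:3,:3]; a=np.array([p[0]-d["cx"],p[1]-d["cy"]]);r=np.hypot(*a);t=r/d["fx"]
    return -R.T@V[:3,3], R.T@np.array([*(a/max(r,1e-9)*np.sin(t)),np.cos(t)])
def plane(r,z): return r[0]+r[1]*(z-r[0][2])/r[1][2]
def tri(rs):
    A=0;b=0
    for c,v in rs:
        v=v/np.linalg.norm(v);P=np.eye(3)-np.outer(v,v);A=A+P;b=b+P@c
    x=np.linalg.solve(A,b)
    return x,[round(np.linalg.norm((np.eye(3)-np.outer(v,v)/(v@v))@(x-c))*1e3,1) for c,v in rs]
E
python3 - <<'E'
from h import *
T=np.load("top0.npy",allow_pickle=True).item();S=np.load("side0.npy",allow_pickle=True).item()
t=lambda p:ray(T,((p[0]+.5)/5-.5+210,(p[1]+.5)/5-.5+160)); s=lambda p:ray(S,((p[0]+.5)/5-.5+205,(p[1]+.5)/5-.5+165))
for n,a,b in [("hole",(217,206),(237,88)),("griptop",(716,145),(415,232)),("collar",(693,157),(411,326))]: print(n,*[np.round(q,4) for q in tri([t(a),s(b)])])
print("griptop@.162",plane(t((716,145)),.162),plane(s((415,232)),.162))
print("hole@.12",plane(t((217,206)),.12),plane(s((237,88)),.12))
C=np.array([plane(t(p),.012) for p in [(303,72),(395,298),(138,403),(48,178)]]); print("stand",C.mean(0),C.round(4).tolist())
x=(C[0]+C[3]-C[1]-C[2]); print("yaw",np.degrees(np.arctan2(x[1],x[0])))
print("blocktop",[plane(t(p),.112).round(4).tolist() for p in [(738,92),(763,202),(648,222),(625,117)]])
print("shaker",plane(t((717,35)),.09))
E
```

```text
hole [0.5089 0.0732 0.116 ] [1.3 1.3]
griptop [ 0.5384 -0.1902  0.1584] [0.5 0.5]
collar [ 0.5388 -0.1898  0.1118] [1. 1.]
griptop@.162 [ 0.53736846 -0.18914207  0.162     ] [ 0.53702357 -0.19703651  0.162     ]
hole@.12 [0.50716123 0.07341682 0.12      ] [0.5085132  0.06410648 0.12      ]
stand [0.5004429  0.07119037 0.012     ] [[0.6018, 0.0222, 0.012], [0.4644, -0.0336, 0.012], [0.4004, 0.1198, 0.012], [0.5351, 0.1764, 0.012]]
yaw 22.464519532979413
blocktop [[0.5745, -0.2155, 0.112], [0.5131, -0.2275, 0.112], [0.5015, -0.1639, 0.112], [0.5598, -0.1524, 0.112]]
shaker [ 0.61122661 -0.21055276  0.09      ]
```

Careful with the scale: shifts go in units of 100 mm and turns go in units of 0.05 rad. That gives: -0.09 m is -0.9, 0.38 m is 3.8, 0.118 rad is 2.36.

```bash
echo '[[[0.5,-0.3,0],2.36,0.085],[[1,-0.6,0],2.36,0.085],[[1.5,-0.9,0],2.36,0.085],[[2,-1.2,0],2.36,0.085],[[2.5,-1.5,0],2.36,0.085],[[3,-1.8,0],2.36,0.085],[[3.5,-2.1,0],2.36,0.085],[[3.8,-2.35,0],2.36,0.085],[[3.8,-2.35,0],2.36,0.085]]' | python3 shift.py
python3 - <<'E'
from cell import bot
import cv2,numpy as np
d=bot.snapshot("wrist"); np.save("w1.npy",d,allow_pickle=True); cv2.imwrite("pics/w1.png",d["frame"][:,:,::-1])
V=np.array(d["view"]);print(-V[:3,:3].T@V[:3,3]); print(bot.sense()["tcp_rot"])
E
```

```text
clock: 1.27
eef_pos: [0.4835, -0.2503, 0.2482]
tcp_rot: [0.995, 0.101, 0.0, -0.001]
wrist_force: [-0.6, 0.1, 0.1]
gripper_width: 0.0852
grasp_force: 0.0
[ 0.56363867 -0.23344069  0.37362135]
[ 9.95101361e-01  9.88594919e-02 -1.57795465e-04 -2.38007752e-04]
```

View pics/w1.png

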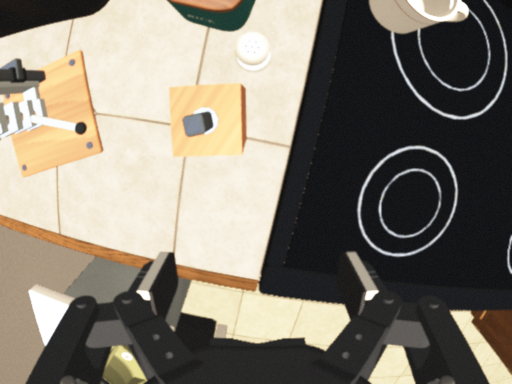

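The wrist view shows the block at (207,120), with its edges aligned to the image, the grip top at about (195,123), and the shaker at (253,48). I'll get the grip's yaw from a mask.

Run:
```python
import cv2,numpy as np
from h import *
d=np.load("w1.npy",allow_pickle=True).item(); f=d["frame"]
c=f[75:165,160:255]; cv2.imwrite("pics/w1c.png",cv2.resize(c[20:75,10:70],None,fx=10,fy=10,interpolation=cv2.INTER_CUBIC)[:,:,::-1])
hsv=cv2.cvtColor(c,cv2.COLOR_RGB2HSV)
wood=((hsv[...,1]>90)&(hsv[...,2]>90)).astype(np.uint8)
k=max(cv2.findContours(wood,cv2.RETR_EXTERNAL,cv2.CHAIN_APPROX_NONE)[0],key=cv2.contourArea)
print("wood",cv2.minAreaRect(k),cv2.approxPolyDP(k,5,True).reshape(-1,2)+[160,75])
dark=(c.max(2)<120).astype(np.uint8)
k=max(cv2.findContours(dark,cv2.RETR_EXTERNAL,cv2.CHAIN_APPROX_NONE)[0],key=cv2.contourArea)
print("dark",cv2.minAreaRect(k),cv2.approxPolyDP(k,1.5,True).reshape(-1,2)+[160,75])
```

```text
wood ((47.81926345825195, 44.58977508544922), (69.73535919189453, 75.83109283447266), 88.60282135009766) [[245  89]
 [170  88]
 [174 155]
 [199 154]
 [212 134]
 [187 136]
 [185 115]
 [210 106]
 [220 122]
 [237  96]
 [241 152]]
dark ((46.935848236083984, 45.82453155517578), (17.691699981689453, 9.152997016906738), 79.3803482055664) [[208 112]
 [201 113]
 [204 130]
 [212 125]]
```

View pics/w1c.png

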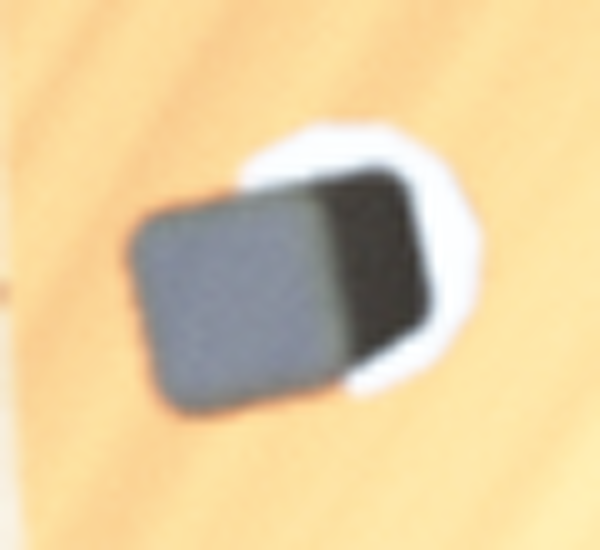

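The crop shows the grip top square rotated about 9° in the image, with corners near (133,215), (320,188), (352,372) and (165,412). The collar centre is near (343,258).

Run:
```python
from h import *
W=np.load("w1.npy",allow_pickle=True).item()
T=np.load("top0.npy",allow_pickle=True).item();S=np.load("side0.npy",allow_pickle=True).item()
t=lambda p:ray(T,((p[0]+.5)/5-.5+210,(p[1]+.5)/5-.5+160)); s=lambda p:ray(S,((p[0]+.5)/5-.5+205,(p[1]+.5)/5-.5+165))
w=lambda p:fray(W,((p[0]+.5)/10-.5+170,(p[1]+.5)/10-.5+95))
C=np.array([plane(w(p),.162) for p in [(133,215),(320,188),(352,372),(165,412)]]);print(C.round(4),C.mean(0))
for a,b in [(0,1),(1,2),(2,3),(3,0)]:
    v=C[b]-C[a];print(np.linalg.norm(v),np.degrees(np.arctan2(v[1],v[0]))%90)
print("griptop",tri([t((716,145)),s((415,232)),w((243,302))]),plane(w((243,302)),.162))
print("collar",tri([t((693,157)),s((411,326)),w((343,258))]),plane(w((343,258)),.116))
wb=np.array([plane(fray(W,p),.112) for p in [(245,87),(170,87),(173,156),(243,155)]]);print(wb.round(4),wb.mean(0))
# stand hole etc
```

```text
[[ 0.5429 -0.1829  0.162 ]
 [ 0.5471 -0.1962  0.162 ]
 [ 0.5344 -0.2008  0.162 ]
 [ 0.5291 -0.1876  0.162 ]] [ 0.53838337 -0.19189065  0.162     ]
0.013914834515988319 17.375279760559522
0.013526121982269941 19.86085003010396
0.014207022676426382 21.784411802019747
0.014609477715766237 18.69491414552302
griptop (array([ 0.53809616, -0.1907731 ,  0.15853851]), [np.float64(0.7), np.float64(0.7), np.float64(0.8)]) [ 0.53802521 -0.19205314  0.162     ]
collar (array([ 0.53827499, -0.19021072,  0.11204013]), [np.float64(0.8), np.float64(1.4), np.float64(0.9)]) [ 0.53779164 -0.19120003  0.116     ]
[[ 0.5728 -0.2206  0.112 ]
 [ 0.5622 -0.1547  0.112 ]
 [ 0.5003 -0.1673  0.112 ]
 [ 0.5132 -0.2306  0.112 ]] [ 0.53713562 -0.19327832  0.112     ]
```

```bash
cat > go.py <<'E'
import sys,numpy as np
from cell import bot
from scipy.spatial.transform import Rotation as R
s=bot.sense(); r=R.from_quat(s["tcp_rot"]); g=np.array([float(a) for a in sys.argv[1:4]])
print("clock",s["clock"],"pos",np.round(s["eef_pos"],4),"shift in tool axes",np.round(r.inv().apply(g-s["eef_pos"]),4),"yaw deg",np.degrees(np.arctan2(*r.as_matrix()[[1,0],0])),"F",np.round(s["wrist_force"],2),"M",np.round(s["moment"],2))
E
python3 go.py 0.538 -0.1908 0.142
```

```text
clock 1.325 pos [ 0.4821 -0.2528  0.2481] shift in tool axes [ 0.067  -0.0497  0.1061] yaw deg 11.347001814869344 F [-0.08 -0.82 -1.21] M [-0.02 -0.04  0.03]
```

Converted, 0.067 m is 0.67, -0.049 m is -0.49, -0.14 rad is -2.8.

```bash
echo '[[[0.35,-0.25,0],-1.4,0.085],[[0.67,-0.49,0],-2.8,0.085],[[0.67,-0.49,0],-2.8,0.085],[[0.67,-0.49,0],-2.8,0.085],[[0.67,-0.49,0],-2.8,0.085]]' | python3 shift.py 50; python3 go.py 0.538 -0.1908 0.142
```

```text
clock: 1.95
eef_pos: [0.5368, -0.195, 0.2482]
tcp_rot: [0.986, 0.165, -0.0, 0.0]
wrist_force: [-0.5, 0.9, 0.1]
gripper_width: 0.085
grasp_force: 0.0
clock 1.95 pos [ 0.5368 -0.195   0.2482] shift in tool axes [ 0.0026 -0.0036  0.1062] yaw deg 19.001365818659075 F [-0.5   0.85  0.08] M [-0.   -0.    0.03]
```

```bash
echo '[[[0.026,-0.036,0.4],0,0.085],[[0.026,-0.036,0.8],0,0.085],[[0.026,-0.036,1.06],0,0.085],[[0.026,-0.036,1.06],0,0.085],[[0.026,-0.036,1.06],0,0.085]]' | python3 shift.py 50; python3 go.py 0.538 -0.1908 0.142
```

```text
clock: 2.58
eef_pos: [0.5394, -0.1896, 0.1434]
tcp_rot: [0.986, 0.166, 0.001, 0.0]
wrist_force: [0.4, 0.2, 0.8]
gripper_width: 0.0851
grasp_force: 0.0
clock 2.575 pos [ 0.5394 -0.1896  0.1434] shift in tool axes [-0.0017  0.0006  0.0014] yaw deg 19.11544924031851 F [0.35 0.17 0.76] M [ 0.03 -0.05  0.04]
```

```bash
echo '[[[0,0,0],0,0.04],[[0,0,0],0,0.03],[[0,0,0],0,0.02],[[0,0,0],0,0.01],[[0,0,0],0,0.01],[[0,0,0],0,0.01],[[0,0,0],0,0.01],[[0,0,0],0,0.01]]' | python3 shift.py 50; python3 go.py 0.538 -0.1908 0.142
```

```text
clock: 3.58
eef_pos: [0.5394, -0.1895, 0.1426]
tcp_rot: [0.986, 0.166, 0.0, 0.0]
wrist_force: [0.5, -6.2, 4.7]
gripper_width: 0.0155
grasp_force: 50.6
clock 3.575 pos [ 0.5394 -0.1895  0.1426] shift in tool axes [-0.0018  0.0008  0.0006] yaw deg 19.155338615813402 F [ 0.45 -6.17  4.67] M [-1.06 -0.23  0.02]
```

```bash
echo '[[[0,0.01,-0.1],0,0.01],[[0,0.01,-0.3],0,0.01],[[0,0.01,-0.5],0,0.01],[[0,0.01,-0.7],0,0.01],[[0,0.01,-0.9],0,0.01],[[0,0.01,-1.1],0,0.01],[[0,0.01,-1.3],0,0.01],[[0,0.01,-1.45],0,0.01],[[0,0.01,-1.45],0,0.01]]' | python3 shift.py 60; python3 go.py 0.509 0.073 0.288
python3 - <<'E'
from cell import bot
import cv2,numpy as np
for n in ["side","top"]:
    d=bot.snapshot(n); np.save(f"{n}1.npy",d,allow_pickle=True); cv2.imwrite(f"pics/{n}1.png",d["frame"][:,:,::-1])
s=cv2.imread("pics/side1.png")
cv2.imwrite("pics/s1c.png",cv2.resize(s[90:290,190:350],None,fx=3,fy=3,interpolation=cv2.INTER_CUBIC))
E
```

```text
clock: 4.7
eef_pos: [0.5388, -0.1889, 0.2867]
tcp_rot: [0.986, 0.167, -0.001, -0.001]
wrist_force: [-0.9, 0.1, -1.0]
gripper_width: 0.0155
grasp_force: 59.5
clock 4.7 pos [ 0.5388 -0.1889  0.2867] shift in tool axes [ 0.0581 -0.2571 -0.0009] yaw deg 19.23759819832322 F [-0.89  0.09 -1.02] M [ 0.   -0.06  0.01]
```

View pics/s1c.png

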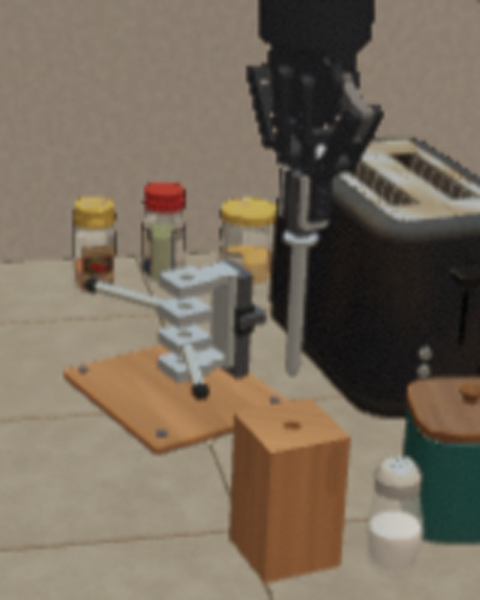

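The side crop shows the pin hanging straight and clear of the block, with its tip at crop (293,372). Next I carry it close to the hinge.

```bash
echo '[[[0.05,-0.3,0],0,0.01],[[0.14,-0.8,0],0,0.01],[[0.23,-1.3,0],0,0.01],[[0.32,-1.8,0],0,0.01],[[0.41,-2.3,0],0,0.01],[[0.47,-2.61,0],0,0.01],[[0.47,-2.61,0],0,0.01],[[0.47,-2.61,0],0,0.01],[[0.47,-2.61,0],0,0.01]]' | python3 shift.py; python3 go.py 0.507 0.0734 0.288
python3 - <<'E'
from cell import bot
import cv2,numpy as np
from h import *
for n in ["side","wrist","top"]:
    d=bot.snapshot(n); np.save(f"{n}2.npy",d,allow_pickle=True); cv2.imwrite(f"pics/{n}2.png",d["frame"][:,:,::-1])
d=np.load("wrist2.npy",allow_pickle=True).item();V=np.array(d["view"])
p=V[:3,:3]@[.507,.0734,.12]+V[:3,3]; th=np.arctan2(np.hypot(p[0],p[1]),p[2]); a=p[:2]/np.hypot(*p[:2])*th*d["fx"]; u=int(a[0]+d["cx"]);v=int(a[1]+d["cy"]); print(u,v)
w=cv2.imread("pics/wrist2.png"); s=cv2.imread("pics/side2.png")
y0=max(0,min(384-80,v-40));x0=u-40; print("wrist off",x0,y0,"side off 220,115")
A=cv2.resize(w[y0:y0+80,x0:x0+80],None,fx=5,fy=5,interpolation=cv2.INTER_CUBIC)
B=cv2.resize(s[130:210,220:300],None,fx=5,fy=5,interpolation=cv2.INTER_CUBIC)
cv2.imwrite("pics/m2.png",np.hstack([A,B]))
E
```

```text
clock: 5.92
eef_pos: [0.4984, 0.0708, 0.2872]
tcp_rot: [0.986, 0.166, -0.0, 0.0]
wrist_force: [-1.5, -0.2, -0.1]
gripper_width: 0.0155
grasp_force: 59.5
clock 5.925 pos [0.4984 0.0708 0.2872] shift in tool axes [ 0.009   0.0003 -0.0008] yaw deg 19.05479467298895 F [-1.46 -0.22 -0.06] M [ 0.07  0.03 -0.01]
258 172
wrist off 218 132 side off 220,115
```

View pics/m2.png

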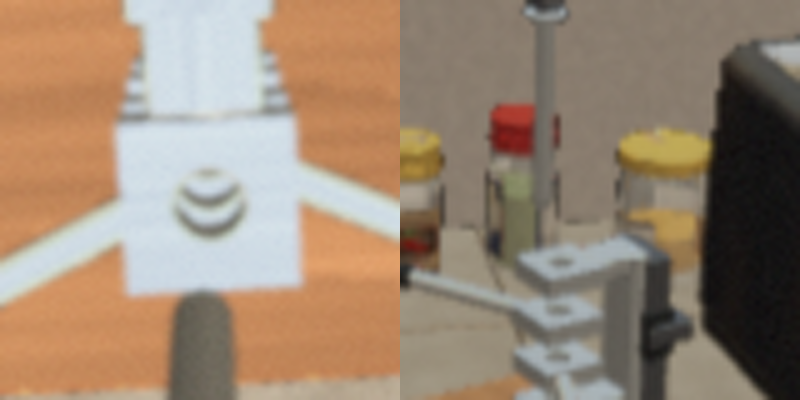

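The left panel (wrist) shows the hole at (210,204) and the pin tip centre at about (203,300). The right panel (side) shows the lug hole at (163,262) and the tip bottom at about (141,238).

Run:
```python
from h import *
from scipy.spatial.transform import Rotation as R
W=np.load("wrist2.npy",allow_pickle=True).item();S=np.load("side2.npy",allow_pickle=True).item();T=np.load("top0.npy",allow_pickle=True).item()
w=lambda p:fray(W,((p[0]+.5)/5-.5+218,(p[1]+.5)/5-.5+132)); s=lambda p:ray(S,((p[0]+.5)/5-.5+220,(p[1]+.5)/5-.5+130))
t=lambda p:ray(T,((p[0]+.5)/5-.5+210,(p[1]+.5)/5-.5+160))
print("hole tri",tri([w((210,204)),s((163,262)),t((217,206))])); print("hole@.12 w",plane(w((210,204)),.12),"s",plane(s((163,262)),.12))
for y in(298,304): print("tip@.1525 w",plane(w((203,y)),.1525),"s",plane(s((141,238)),.1525))
print("lug corners",[plane(w(p),.12).round(4).tolist() for p in [(115,125),(297,115),(303,285),(128,295)]])
print("tip tri",tri([w((203,301)),s((141,238))]))
```

```text
hole tri (array([0.5083802 , 0.07235242, 0.11743263]), [np.float64(1.4), np.float64(2.2), np.float64(1.4)])
hole@.12 w [0.50765548 0.07200705 0.12      ] s [0.50928919 0.06536883 0.12      ]
tip@.1525 w [0.49801658 0.0703072  0.1525    ] s [0.48924038 0.02278435 0.1525    ]
tip@.1525 w [0.49692363 0.0699278  0.1525    ] s [0.48924038 0.02278435 0.1525    ]
lug corners [[0.5169, 0.0953, 0.12], [0.5307, 0.0616, 0.12], [0.4977, 0.0482, 0.12], [0.4839, 0.0816, 0.12]]
tip tri (array([0.49482727, 0.06748849, 0.13460919]), [np.float64(2.7), np.float64(2.7)])
```

```bash
echo '[[[0.05,0.01,0],0,0.01],[[0.105,0.013,0],0,0.01],[[0.105,0.013,0.1],0,0.01],[[0.105,0.013,0.2],0,0.01],[[0.105,0.013,0.28],0,0.01],[[0.105,0.013,0.28],0,0.01],[[0.105,0.013,0.28],0,0.01],[[0.105,0.013,0.28],0,0.01]]' | python3 shift.py; python3 go.py 0.5088 0.0730 0.2547
python3 - <<'E'
from cell import bot
import cv2,numpy as np
out=[]
for n,(x,y) in dict(side=(220,130),wrist=(218,132)).items():
    d=bot.snapshot(n); np.save(f"{n}3.npy",d,allow_pickle=True)
    out.append(cv2.resize(d["frame"][y:y+80,x:x+80,::-1],None,fx=5,fy=5,interpolation=cv2.INTER_CUBIC))
cv2.imwrite("pics/m3.png",np.hstack(out[::-1]))
E
```

```text
clock: 7.08
eef_pos: [0.5085, 0.0744, 0.2596]
tcp_rot: [0.986, 0.167, 0.0, 0.0]
wrist_force: [0.1, -0.4, -1.0]
gripper_width: 0.0152
grasp_force: 59.5
clock 7.075 pos [0.5085 0.0744 0.2596] shift in tool axes [-0.0002  0.0014  0.0049] yaw deg 19.18179672428928 F [ 0.06 -0.4  -1.01] M [-0.02 -0.02 -0.04]
```

View pics/m3.png

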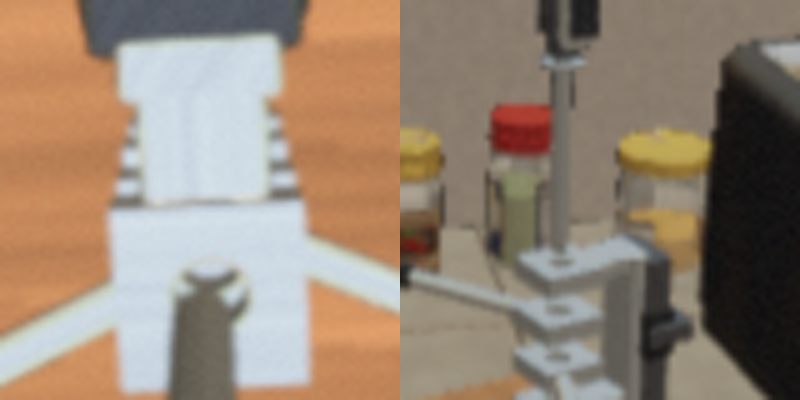

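The wrist panel shows the tip at about (203,290) and the hole centred at about (211,298). The side panel shows the tip just above the hole at (560,250). I'll nudge it about 1.5 mm in each axis and feel downward.

Converted, 0.006 m is 0.06, 0.004 m is 0.04.

```bash
echo '[[[-0.015,0.015,0],0,0.01],[[-0.015,0.015,0.02],0,0.01],[[-0.015,0.015,0.04],0,0.01],[[-0.015,0.015,0.06],0,0.01],[[-0.015,0.015,0.06],0,0.01],[[-0.015,0.015,0.06],0,0.01]]' | python3 shift.py; python3 go.py 0.5088 0.0730 0.2547
```

```text
clock: 7.92
eef_pos: [0.5075, 0.0725, 0.2533]
tcp_rot: [0.986, 0.167, 0.0, -0.0]
wrist_force: [-0.2, 0.6, -1.4]
gripper_width: 0.0153
grasp_force: 59.5
clock 7.925 pos [0.5075 0.0725 0.2533] shift in tool axes [ 0.0014 -0.     -0.0014] yaw deg 19.18474682354579 F [-0.17  0.58 -1.44] M [0.01 0.02 0.  ]
```

```bash
echo '[[[0,0,0.01],0,0.01],[[0,0,0.02],0,0.01],[[0,0,0.03],0,0.01],[[0,0,0.03],0,0.01]]' | python3 shift.py; python3 go.py 0.5088 0.0730 0.2547
```

```text
clock: 8.43
eef_pos: [0.5074, 0.0724, 0.2502]
tcp_rot: [0.986, 0.167, -0.0, -0.0]
wrist_force: [-0.3, 0.7, -0.8]
gripper_width: 0.0151
grasp_force: 59.5
clock 8.425 pos [0.5074 0.0724 0.2502] shift in tool axes [ 0.0015 -0.0001 -0.0045] yaw deg 19.179831679104588 F [-0.34  0.68 -0.76] M [-0.   -0.03 -0.05]
```

```bash
echo '[[[0,0,0.01],0,0.01],[[0,0,0.02],0,0.01],[[0,0,0.03],0,0.01],[[0,0,0.03],0,0.01]]' | python3 shift.py; echo '[[[0,0,0.01],0,0.01],[[0,0,0.02],0,0.01],[[0,0,0.03],0,0.01],[[0,0,0.03],0,0.01]]' | python3 shift.py; python3 go.py 0.5088 0.0730 0.2547
```

```text
clock: 8.93
eef_pos: [0.5076, 0.0725, 0.2473]
tcp_rot: [0.986, 0.167, 0.0, -0.0]
wrist_force: [0.4, 0.7, 0.0]
gripper_width: 0.0152
grasp_force: 59.5
clock: 9.43
eef_pos: [0.5076, 0.0725, 0.2443]
tcp_rot: [0.986, 0.167, 0.0, -0.0]
wrist_force: [1.6, 0.2, -0.7]
gripper_width: 0.0153
grasp_force: 59.5
clock 9.425 pos [0.5076 0.0725 0.2443] shift in tool axes [ 0.0013 -0.0001 -0.0104] yaw deg 19.184694431797745 F [ 1.63  0.23 -0.67] M [ 0.11 -0.32  0.01]
```

Converted, 0.006 m is 0.06, 0.004 m is 0.04.

```bash
echo '[[[0.006,0,0],0,0.01],[[0.006,0,0.02],0,0.01],[[0.006,0,0.04],0,0.01],[[0.006,0,0.06],0,0.01],[[0.006,0,0.06],0,0.01]]' | python3 shift.py; python3 go.py 0.5088 0.0730 0.2547
```

```text
clock: 10.05
eef_pos: [0.5079, 0.0726, 0.2381]
tcp_rot: [0.986, 0.167, -0.0, -0.0]
wrist_force: [0.0, -0.1, -1.9]
gripper_width: 0.0148
grasp_force: 59.5
clock 10.05 pos [0.5079 0.0726 0.2381] shift in tool axes [ 0.001  -0.0001 -0.0166] yaw deg 19.182157626034417 F [ 0.05 -0.11 -1.91] M [ 0.01 -0.06  0.01]
```

Converted, 0.008 m is 0.08, 0.006 m is 0.06.

```bash
echo '[[[0,0,0.02],0,0.01],[[0,0,0.04],0,0.01],[[0,0,0.06],0,0.01],[[0,0,0.08],0,0.01],[[0,0,0.08],0,0.01]]' | python3 shift.py; echo '[[[0,0,0.01],0,0.01],[[0,0,0.02],0,0.01],[[0,0,0.03],0,0.01],[[0,0,0.03],0,0.01]]' | python3 shift.py; echo '[[[0,0,0.01],0,0.01],[[0,0,0.02],0,0.01],[[0,0,0.02],0,0.01]]' | python3 shift.py; python3 go.py 0.5088 0.0730 0.2547
```

```text
clock: 10.68
eef_pos: [0.508, 0.0727, 0.2301]
tcp_rot: [0.986, 0.167, -0.0, -0.0]
wrist_force: [-0.0, -0.1, -1.6]
gripper_width: 0.0154
grasp_force: 59.5
clock: 11.18
eef_pos: [0.508, 0.0727, 0.2272]
tcp_rot: [0.986, 0.167, -0.0, -0.0]
wrist_force: [-2.0, 0.7, -1.1]
gripper_width: 0.0152
grasp_force: 59.5
clock: 11.55
eef_pos: [0.508, 0.0727, 0.2252]
tcp_rot: [0.986, 0.167, -0.0, -0.0]
wrist_force: [0.4, -0.0, -2.1]
gripper_width: 0.0153
grasp_force: 59.5
clock 11.55 pos [0.508  0.0727 0.2252] shift in tool axes [ 0.0009 -0.     -0.0295] yaw deg 19.18484568006454 F [ 0.42 -0.02 -2.06] M [0.03 0.03 0.03]
```

Converted, 0.002 m is 0.02, 0.001 m is 0.01.

```bash
echo '[[[0,0,0.01],0,0.01],[[0,0,0.02],0,0.01],[[0,0,0.02],0,0.01]]' | python3 shift.py; echo '[[[0,0,0.01],0,0.01],[[0,0,0.02],0,0.01],[[0,0,0.02],0,0.01]]' | python3 shift.py;echo '[[[0,0,0.02],0,0.01],[[0,0,0.03],0,0.01],[[0,0,0.03],0,0.01]]' | python3 shift.py; python3 go.py 0.5088 0.0730 0.2547
```

```text
clock: 11.92
eef_pos: [0.508, 0.0726, 0.2232]
tcp_rot: [0.986, 0.167, -0.0, -0.0]
wrist_force: [0.2, -0.6, -0.9]
gripper_width: 0.015
grasp_force: 59.5
clock: 12.3
eef_pos: [0.508, 0.0727, 0.2212]
tcp_rot: [0.986, 0.167, -0.0, -0.0]
wrist_force: [0.5, -0.2, -0.2]
gripper_width: 0.0153
grasp_force: 59.5
clock: 12.68
eef_pos: [0.508, 0.0727, 0.2182]
tcp_rot: [0.986, 0.167, -0.0, -0.0]
wrist_force: [0.0, -0.7, -1.0]
gripper_width: 0.0153
grasp_force: 59.5
clock 12.675 pos [0.508  0.0727 0.2182] shift in tool axes [ 0.0009 -0.     -0.0365] yaw deg 19.181361289995568 F [ 0.04 -0.68 -0.99] M [ 0.02 -0.04 -0.02]
```

Converted, 0.004 m is 0.04, 0.002 m is 0.02.

```bash
echo '[[[0,0,0.02],0,0.01],[[0,0,0.04],0,0.01],[[0,0,0.04],0,0.01]]' | python3 shift.py;echo '[[[0,0,0.02],0,0.01],[[0,0,0.04],0,0.01],[[0,0,0.06],0,0.01],[[0,0,0.08],0,0.01],[[0,0,0.08],0,0.01]]' | python3 shift.py;echo '[[[0,0,0.02],0,0.01],[[0,0,0.04],0,0.01],[[0,0,0.06],0,0.01],[[0,0,0.06],0,0.01]]' | python3 shift.py; python3 go.py 0.5088 0.0730 0.2547
```

```text
clock: 13.05
eef_pos: [0.5079, 0.0726, 0.2141]
tcp_rot: [0.986, 0.167, -0.0, -0.0]
wrist_force: [0.1, 0.3, -0.4]
gripper_width: 0.0154
grasp_force: 59.5
clock: 13.68
eef_pos: [0.5079, 0.0727, 0.2061]
tcp_rot: [0.986, 0.167, -0.0, -0.0]
wrist_force: [-0.5, -0.2, -2.0]
gripper_width: 0.0151
grasp_force: 59.5
clock: 14.18
eef_pos: [0.5079, 0.0727, 0.2001]
tcp_rot: [0.986, 0.167, -0.0, -0.0]
wrist_force: [0.2, -0.1, -0.6]
gripper_width: 0.0152
grasp_force: 59.5
clock 14.175 pos [0.5079 0.0727 0.2001] shift in tool axes [ 0.0009 -0.     -0.0546] yaw deg 19.18378130378707 F [ 0.22 -0.13 -0.63] M [-0.04 -0.05 -0.04]
```

Tip at about 0.0655, just above the lower eye.

```bash
echo '[[[0,0,0.01],0,0.01],[[0,0,0.02],0,0.01],[[0,0,0.03],0,0.01],[[0,0,0.03],0,0.01]]' | python3 shift.py;echo '[[[0,0,0.01],0,0.01],[[0,0,0.02],0,0.01],[[0,0,0.02],0,0.01]]' | python3 shift.py; python3 go.py 0.5088 0.0730 0.2547
```

```text
clock: 14.68
eef_pos: [0.508, 0.0727, 0.1973]
tcp_rot: [0.986, 0.167, -0.0, 0.0]
wrist_force: [0.4, 0.5, -0.8]
gripper_width: 0.0151
grasp_force: 59.5
clock: 15.05
eef_pos: [0.508, 0.0727, 0.1952]
tcp_rot: [0.986, 0.167, -0.0, -0.0]
wrist_force: [0.3, 0.4, -0.7]
gripper_width: 0.0155
grasp_force: 59.5
clock 15.05 pos [0.508  0.0727 0.1952] shift in tool axes [ 0.0009 -0.     -0.0595] yaw deg 19.184721095603013 F [ 0.29  0.4  -0.65] M [-0.    0.02 -0.03]
```

```bash
echo '[[[0,0,0.01],0,0.01],[[0,0,0.02],0,0.01],[[0,0,0.02],0,0.01]]' | python3 shift.py;echo '[[[0,0,0.01],0,0.01],[[0,0,0.02],0,0.01],[[0,0,0.02],0,0.01]]' | python3 shift.py; python3 go.py 0.5088 0.0730 0.2547
```

```text
clock: 15.42
eef_pos: [0.508, 0.0726, 0.1932]
tcp_rot: [0.986, 0.167, -0.0, -0.0]
wrist_force: [-0.6, -0.1, -1.3]
gripper_width: 0.0152
grasp_force: 59.5
clock: 15.8
eef_pos: [0.508, 0.0727, 0.1912]
tcp_rot: [0.986, 0.167, -0.0, -0.0]
wrist_force: [0.1, -0.5, -0.9]
gripper_width: 0.0151
grasp_force: 59.5
clock 15.8 pos [0.508  0.0727 0.1912] shift in tool axes [ 0.0009 -0.0001 -0.0635] yaw deg 19.183438297495908 F [ 0.09 -0.55 -0.95] M [ 0.04 -0.04  0.01]
```

Converted, 0.008 m is 0.08, 0.006 m is 0.06.

```bash
echo '[[[0,0,0.02],0,0.01],[[0,0,0.04],0,0.01],[[0,0,0.06],0,0.01],[[0,0,0.08],0,0.01],[[0,0,0.08],0,0.01]]' | python3 shift.py;echo '[[[0,0,0.02],0,0.01],[[0,0,0.04],0,0.01],[[0,0,0.06],0,0.01],[[0,0,0.08],0,0.01],[[0,0,0.08],0,0.01]]' | python3 shift.py; python3 go.py 0.5088 0.0730 0.2547
```

```text
clock: 16.42
eef_pos: [0.508, 0.0727, 0.1831]
tcp_rot: [0.986, 0.167, -0.0, -0.0]
wrist_force: [0.2, 1.0, -1.0]
gripper_width: 0.0152
grasp_force: 59.5
clock: 17.05
eef_pos: [0.508, 0.0726, 0.1751]
tcp_rot: [0.986, 0.167, -0.0, -0.0]
wrist_force: [0.5, 0.1, -0.6]
gripper_width: 0.0154
grasp_force: 59.5
clock 17.05 pos [0.508  0.0726 0.1751] shift in tool axes [ 0.0009 -0.0001 -0.0796] yaw deg 19.18361955590966 F [ 0.54  0.07 -0.55] M [ 0.02 -0.03 -0.02]
```

```bash
echo '[[[0,0,0.01],0,0.01],[[0,0,0.02],0,0.01],[[0,0,0.03],0,0.01],[[0,0,0.03],0,0.01]]' | python3 shift.py;echo '[[[0,0,0.01],0,0.01],[[0,0,0.02],0,0.01],[[0,0,0.02],0,0.01]]' | python3 shift.py; python3 go.py 0.5088 0.0730 0.2547
```

```text
clock: 17.55
eef_pos: [0.508, 0.0727, 0.1722]
tcp_rot: [0.986, 0.167, -0.0, -0.0]
wrist_force: [-1.2, 0.4, -1.6]
gripper_width: 0.0153
grasp_force: 59.5
clock: 17.92
eef_pos: [0.508, 0.0726, 0.1702]
tcp_rot: [0.986, 0.167, -0.0, -0.0]
wrist_force: [-0.8, 0.1, -1.3]
gripper_width: 0.0153
grasp_force: 59.5
clock 17.925 pos [0.508  0.0726 0.1702] shift in tool axes [ 0.0009 -0.0001 -0.0845] yaw deg 19.183755795833278 F [-0.81  0.1  -1.27] M [ 0.05 -0.02  0.03]
```

```bash
echo '[[[0,0,0.01],0,0.01],[[0,0,0.02],0,0.01],[[0,0,0.02],0,0.01]]' | python3 shift.py;echo '[[[0,0,0.01],0,0.01],[[0,0,0.02],0,0.01],[[0,0,0.02],0,0.01]]' | python3 shift.py; python3 go.py 0.5088 0.0730 0.2547
```

```text
clock: 18.3
eef_pos: [0.508, 0.0727, 0.1682]
tcp_rot: [0.986, 0.167, -0.0, -0.0]
wrist_force: [0.2, 0.4, -0.6]
gripper_width: 0.0147
grasp_force: 59.5
clock: 18.68
eef_pos: [0.508, 0.0726, 0.1662]
tcp_rot: [0.986, 0.167, -0.0, -0.0]
wrist_force: [0.3, -0.5, -1.6]
gripper_width: 0.0153
grasp_force: 59.5
clock 18.675 pos [0.508  0.0726 0.1662] shift in tool axes [ 0.0009 -0.0001 -0.0885] yaw deg 19.180758109285645 F [ 0.29 -0.46 -1.58] M [ 0.03  0.01 -0.02]
```

Converted, 0.002 m is 0.02, 0.001 m is 0.01.

```bash
echo '[[[0,0,0.01],0,0.01],[[0,0,0.02],0,0.01],[[0,0,0.02],0,0.01]]' | python3 shift.py;echo '[[[0,0,0.01],0,0.01],[[0,0,0.02],0,0.01],[[0,0,0.02],0,0.01]]' | python3 shift.py; python3 go.py 0.5088 0.0730 0.2547
```

```text
clock: 19.05
eef_pos: [0.508, 0.0727, 0.1642]
tcp_rot: [0.986, 0.167, -0.0, -0.0]
wrist_force: [-0.4, -0.2, -0.8]
gripper_width: 0.0153
grasp_force: 59.5
clock: 19.42
eef_pos: [0.508, 0.0727, 0.1622]
tcp_rot: [0.986, 0.167, -0.0, -0.0]
wrist_force: [0.4, -0.5, -1.0]
gripper_width: 0.0151
grasp_force: 59.5
clock 19.425 pos [0.508  0.0727 0.1622] shift in tool axes [ 0.0009 -0.0001 -0.0925] yaw deg 19.18298486302161 F [ 0.37 -0.48 -0.98] M [-0.02  0.05 -0.02]
```

```bash
echo '[[[0,0,0.02],0,0.01],[[0,0,0.04],0,0.01],[[0,0,0.06],0,0.01],[[0,0,0.06],0,0.01]]' | python3 shift.py;echo '[[[0,0,0.01],0,0.01],[[0,0,0.02],0,0.01],[[0,0,0.02],0,0.01]]' | python3 shift.py; python3 go.py 0.5088 0.0730 0.1506
```

```text
clock: 19.92
eef_pos: [0.508, 0.0727, 0.1561]
tcp_rot: [0.986, 0.167, -0.0, -0.0]
wrist_force: [0.0, 0.4, -1.4]
gripper_width: 0.0156
grasp_force: 59.5
clock: 20.3
eef_pos: [0.5079, 0.0727, 0.1542]
tcp_rot: [0.986, 0.167, -0.0, -0.0]
wrist_force: [1.0, -0.1, -0.4]
gripper_width: 0.015
grasp_force: 59.5
clock 20.3 pos [0.5079 0.0727 0.1542] shift in tool axes [ 0.0009 -0.      0.0036] yaw deg 19.18292235862878 F [ 0.97 -0.08 -0.4 ] M [ 0.02 -0.01 -0.03]
```

```bash
echo '[[[0,0,0.01],0,0.01],[[0,0,0.02],0,0.01],[[0,0,0.02],0,0.01]]' | python3 shift.py;echo '[[[0,0,0.01],0,0.01],[[0,0,0.01],0,0.01]]' | python3 shift.py; python3 go.py 0.5088 0.0730 0.1506
```

```text
clock: 20.68
eef_pos: [0.508, 0.0727, 0.1522]
tcp_rot: [0.986, 0.167, -0.0, -0.0]
wrist_force: [0.5, 0.3, -1.1]
gripper_width: 0.0151
grasp_force: 59.5
clock: 20.92
eef_pos: [0.508, 0.0726, 0.1512]
tcp_rot: [0.986, 0.167, -0.0, -0.0]
wrist_force: [-0.1, -0.9, -1.3]
gripper_width: 0.0151
grasp_force: 59.5
clock 20.925 pos [0.508  0.0726 0.1512] shift in tool axes [ 0.0009 -0.0001  0.0006] yaw deg 19.17961186877714 F [-0.12 -0.9  -1.29] M [ 0.03  0.01 -0.04]
```

Converted, 0.001 m is 0.01.

```bash
echo '[[[0,0,0.01],0,0.01],[[0,0,0.01],0,0.01]]' | python3 shift.py;echo '[[[0,0,0.01],0,0.01],[[0,0,0.01],0,0.01]]' | python3 shift.py; python3 go.py 0.5088 0.0730 0.1506
```

```text
clock: 21.18
eef_pos: [0.5081, 0.0727, 0.1504]
tcp_rot: [0.986, 0.167, 0.0, -0.0]
wrist_force: [0.0, 0.2, -0.0]
gripper_width: 0.0152
grasp_force: 59.5
clock: 21.42
eef_pos: [0.5082, 0.0727, 0.1496]
tcp_rot: [0.986, 0.167, 0.0, 0.0]
wrist_force: [-0.8, -0.2, 4.1]
gripper_width: 0.0148
grasp_force: 60.1
clock 21.425 pos [0.5082 0.0727 0.1496] shift in tool axes [ 0.0007 -0.0001 -0.001 ] yaw deg 19.181724324762353 F [-0.83 -0.21  4.11] M [-0.02  0.18 -0.  ]
```

The collar is seated: the arm feels 4–5 N at the expected height. I'll open and retreat.

```bash
echo '[[[0,0,-0.005],0,0.01],[[0,0,-0.005],0,0.025],[[0,0,-0.005],0,0.04],[[0,0,-0.005],0,0.06],[[0,0,-0.005],0,0.07],[[0,0,-0.005],0,0.07]]' | python3 shift.py 20; echo '[[[0,0,-0.1],0,0.07],[[0,0,-0.3],0,0.07],[[0,0,-0.6],0,0.07],[[0,0,-1],0,0.07],[[0,0,-1.4],0,0.07],[[0,0,-1.4],0,0.07],[[0,0,-1.4],0,0.07]]' | python3 shift.py
python3 - <<'E'
from cell import bot
import cv2,numpy as np
out=[]
for n,(x,y) in dict(side=(210,130),wrist=(208,122)).items():
    d=bot.snapshot(n)
    out.append(cv2.resize(d["frame"][y:y+100,x:x+100,::-1],None,fx=4,fy=4,interpolation=cv2.INTER_CUBIC))
cv2.imwrite("pics/m4.png",np.hstack(out))
E
```

```text
clock: 22.18
eef_pos: [0.508, 0.0726, 0.1498]
tcp_rot: [0.986, 0.167, -0.0, 0.0]
wrist_force: [-0.2, 0.1, 0.3]
gripper_width: 0.0699
grasp_force: 0.0
clock: 23.05
eef_pos: [0.5077, 0.0725, 0.2898]
tcp_rot: [0.986, 0.167, 0.0, 0.0]
wrist_force: [-0.2, 0.2, -0.2]
gripper_width: 0.0698
grasp_force: 0.0
```

View pics/m4.png

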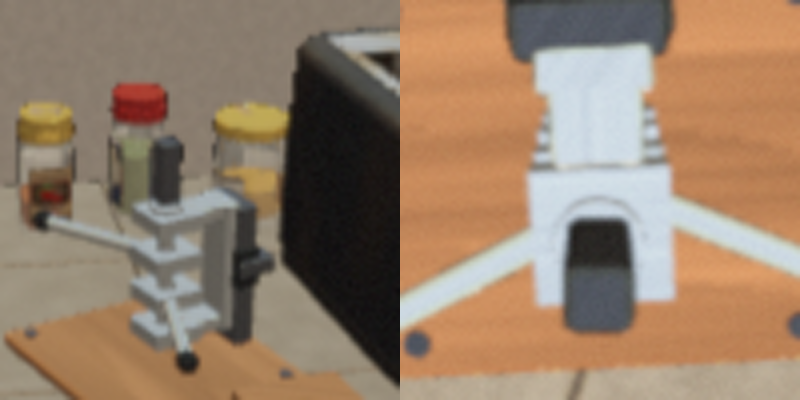

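The side panel shows the pin upright through all four eyes, with its collar on the top lug at (167,207). The gripper is clear.

```bash
python3 -c "
from cell import bot
print(bot.job_done())"
```

```text
the job is handed in; nothing more can be done
None
```

The pin is threaded through all four eyes with its collar seated on the top lug (about 5 N on contact); it is released, the jars and shaker were not touched, and the job was handed in at about 23 s of the 72 s allowed, with no verdict returned.

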